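Post a rinsed jar lid through the spring flap of the recycling caddy

TASK

Push the green spring flap of the recycling caddy open with one finger and, while that finger holds it open, push the small red jar lid along the steel ledge and in over the lip with the other finger. Push the lid only, never pinch or lift it; then come away so that the flap springs fully shut with the lid inside. Leave everything else on the drainboard as it stands.

Things in the scene. Friction and masses are not known exactly. Their poses are not given: they have to be found in the camera images.
- caddy: White recycling caddy, fixed, 259 mm long, 124 wide, 179 high. Origin on the drainboard (z = 0) straight under the middle of the lip; x axis level, the way the lid is pushed in (ledge, lip, flap, hinge), y to its left, z up. The near part is a flat open steel ledge without curbs, top at z = 120 mm, from x = -125 mm to the lip at x = 0, y = -62 to 62. The bin below is empty, 115 mm deep.
- lip (a point): Middle of the lip, at ledge height, where the ledge ends and the bin's mouth begins (caddy x = 0, z = 120 mm). The mouth is 116 mm wide, between two 4 mm side cheeks that rise in a straight slope from ledge height at the lip to 175 mm at the hinge.
- hinge (a point): Middle of the flap's hinge rod, 8 mm thick, along the caddy's y, at caddy x = 105, z = 175 mm. Behind it the cover slopes down to ledge height at x = 134.
- flap (a joint): Green flap, plate 4 mm thick, 108 wide, 118 long, hung from the hinge. 0 = shut, sloping from the lip up to the hinge; grows (rad, to 1.1 = hanging down) as its lower edge swings down and inwards. A finger just above ledge height moving along caddy +x pushes it open, so does pressing from above. A spring shuts it: 0.07 N m at the hinge when shut, 0.27 at 1 rad (push of 1 to 6 N).
- flap_edge (a point): Middle of the flap's lower free edge (4 mm from the lip when shut, moves with the flap).
- lid_centre (a point): Centre, half-way up, of the small red screw lid of a jar: a flat disc 40 mm in diameter, 14 mm high, about 25 g, brass-coloured round on top, lying flat on the ledge, its centre 60 to 95 mm before the lip and up to 25 mm either side of the middle. It slides freely, tips over the lip once its centre is past it, and falls into the bin if the flap is held open.
- cup_tree: Chrome cup tree with four mugs, fixed, 360 mm high, reaching about 150 mm from its axis; origin at the middle of its foot. Leave alone.
- glass_jar: Glass storage jar with wooden cap, 90 mm in diameter, 150 mm high, loose; origin at the middle of its underside. Leave alone.
- soap_dish: Blue plastic soap dish with a yellow bar of soap in it, 85 x 120 x 25 mm, loose; origin at the middle of its underside. Leave alone.
- tumbler: Green glass tumbler, 70 mm in diameter, 100 mm high, loose; origin at the middle of its underside. Leave alone.
- dish_brush: Wooden dish brush lying flat, about 200 mm long, loose; x axis along it from handle to head. Leave alone.
- faucet: Steel faucet with a swan neck, fixed, 246 mm high, its spout towards the sink (-y); origin at the middle of its foot. Leave alone.
- handle_tip (a point): Outer end of the faucet's turning handle beside the faucet, 72 mm above the drainboard. Do not turn it.

How it is judged:
On the way, in this order (a step that is already met when the one before it is completed fails the run):
1. a finger pushes the flap open while the lid still lies on the ledge (value of joint flap above 0.12 rad and contact force between the fingers and flap above 0.1 N and x of lid_centre in the frame of caddy below -0.003 m and z of lid_centre in the frame of caddy above 0.12 m), for 0.1 s.
2. the lid goes over the lip while a finger holds the flap open (value of joint flap above 0.25 rad and contact force between the fingers and flap above 0.1 N and x of lid_centre in the frame of caddy above 0 m and z of lid_centre in the frame of caddy above 0.06 m).
At the end, for the whole second after the job is handed in: The lid is inside the bin, its centre at least 30 mm below the ledge, and the flap is shut to within 0.05 rad (z of lid_centre in the frame of caddy between 0 and 0.09 m and x of lid_centre in the frame of caddy between -0.125 and 0.134 m and y of lid_centre in the frame of caddy between -0.062 and 0.062 m and value of joint flap below 0.05 rad); the robot touches nothing.
It fails at once if the lid is lifted more than 15 mm off the ledge (z of lid_centre in the frame of caddy above 0.142 m).
It fails at once if the lid is pinched or pressed with more than 15 N (contact force between the fingers and jar_lid above 15 N).
It fails at once if a bystander is shifted more than 20 mm (distance of any of glass_jar, soap_dish, tumbler, dish_brush, handle_tip from where it was at the start of the episode above 0.02 m).
It fails at once if the faucet or the cup tree is knocked (contact force between the arm and faucet above 5 N or contact force between the arm and cup_tree above 5 N).
It also fails if it takes over 35 s, if anything falls off the work surface, if the arm or the gripper's body presses on something with over 40 N, if the wrist force passes 120 N, or if a joint passes its speed limit or range.

ROBOT

A 6-joint arm with a two-finger parallel gripper is mounted at the origin on the work surface. World frame = base frame: x ahead of the robot, y to its left, z up, the work surface at z = 0. Lengths are in m, angles in rad, forces in N, time in s.
With the tool pointing down it reaches from about 0.275 to 0.75 m from the base axis. Payload 10.2 kg.
Tool frame: the origin (TCP) lies midway between the tips of the shut fingers; the grasp point (between the pads) lies 19 mm behind it (env.hold_point_z is the distance from the TCP to the grasp point, in m); x points along the fingers, z is the direction in which the jaws open and shut, and the axes are right-handed (so a half turn about x gives the same grasp; the last joint's range is limited). The gripper opens to 85 mm and grips with 20 to 120 N. Pads are 22 mm wide; open, the fingers measure 114 mm over their backs; the gripper's body (76 mm by 85 mm) begins 54 mm behind the grasp point. The pads swing forward as they close: fully open they stand 13 mm farther back than shut.
Start: joints at [1.021, 0.313, 1.498, -0, 1.331, -0.223], TCP at [0.169, 0.497, 0.231] pointing down, gripper open.
Joint ranges: [-2.94, 2.94], [-0.97, 2.17], [0.19, 2.56], [-1.23, 4.37], [0.02, 3.11], [-2.88, 2.88]. Speed limits (rad/s): [2.39, 2.39, 3.01, 3.14, 3.14, 3.14].

INTERFACE

Orientations are given as a unit quaternion [x, y, z, w].
In Python, from bench import env, kinematics, monitor, eyes, job gives the robot as it stands. The module is installed in compiled form; this text tells all that it offers. Calls block until the motion is done:
- env.reach(position, orientation): joint-space move of the TCP to a pose.
- env.movel(position, velocity=0.15, frame=None, guard=None): straight line of the TCP; frame=None keeps the orientation; velocity is the mean speed in m/s. With guard (N) it stops when the force on the tool has changed by that much, and returns True; else False.
- env.set_joints(angles): joint-space move.
- env.release() and env.close_gripper(effort=None): open the fingers fully, or close them until they stop; effort is the grip in N (None keeps the last).
- env.hold(seconds).
- kinematics.ik(position, orientation): joint angles nearest the present ones, or None.
- monitor.sense(): the state.
- eyes.grab_frame(name): name is "scene" or "top" or "wrist"; returns a dict with "frame" (384x512x3 uint8, red, green, blue), "mtx" (3x3 intrinsics, pixels), "view" (4x4, takes a point from world to camera coordinates). Camera axes: x right, y down, z forward; pixel columns grow to the right and rows downward; lengths in m; the calibration is good to about 2 mm. The wrist camera is an equidistant fisheye: a pixel r from the principal point sees the ray r / f radians off the axis. A picture is of the moment at which its call begins. There is no depth.
A pose or a line that the arm cannot do raises env.MotionError and nothing moves.
- job.hand_in(): hands the job in, once; it reports no verdict.
The state is a dict: "clock": time; "joints": joint angles; "qvel": joint speeds; "joint_efforts": joint torques, N m; "position": TCP position; "ee_rot": TCP orientation; "contact_force": force on the tool from outside, world axes, zero at the start; "ft_torque": the same for the moment, N m; "finger_gap": opening from 0.0 (shut) to 1.0 (fully open).
Only numpy, scipy, OpenCV 4.12 (cv2) and the standard library are available. Lean on these libraries where they do the work, as an engineer would, in place of code of your own. Each camera call takes 0.05 s, during which the arm holds its last target. There are 200 camera calls.

## Working session

There is one attempt and no reset: what is moved stays moved. The work goes in short steps, each a Python script; the robot and the scene stay as the last script left them, time stands still between calls to the robot, and variables do not carry over. Pictures are saved under pics/ and viewed, about 8 in all and at most 12, crops included, and the job is handed in when it is done.

```bash
mkdir -p pics; python3 - <<'E'
from bench import env, kinematics, monitor, eyes, job
import cv2, numpy as np
s=monitor.sense(); print(s["clock"],s["position"],s["ee_rot"],s["finger_gap"],env.hold_point_z)
ims=[]
for n in ["scene","top","wrist"]:
    d=eyes.grab_frame(n); cv2.imwrite(f"pics/{n}0.png",d["frame"][:,:,::-1]); np.savez(f"pics/{n}0.npz",**d)
    print(n,d["mtx"].tolist(),np.round(d["view"],4).tolist())
E
```

```text
0.0 [0.16841132 0.49698356 0.23073017] [-0.41217831  0.57510242  0.41181431  0.57426059] 1.000861849736894 0.0187
scene [[483.9434846466682, 0.0, 260.3374615458208], [0.0, 483.9434846466682, 189.81142581368167], [0.0, 0.0, 1.0]] [[-0.157, 0.9875, -0.0165, 0.0762], [0.6113, 0.084, -0.7869, -0.2372], [-0.7757, -0.1336, -0.6168, 1.8635], [0.0, 0.0, 0.0, 1.0]]
top [[349.5210323295758, 0.0, 258.05006392407284], [0.0, 349.5210323295758, 187.52825645647025], [0.0, 0.0, 1.0]] [[0.0037, -1.0, -0.0048, 0.0121], [-0.9966, -0.0033, -0.0829, 0.5547], [0.0829, 0.005, -0.9965, 1.2525], [0.0, 0.0, 0.0, 1.0]]
wrist [[297.3186396354542, 0.0, 254.71551362538048], [0.0, 297.3186396354542, 190.23780246752807], [0.0, 0.0, 1.0]] [[0.3212, 0.947, -0.002, -0.5232], [0.9094, -0.3078, 0.2798, -0.0351], [0.2644, -0.0917, -0.96, 0.3798], [0.0, 0.0, 0.0, 1.0]]
```

View pics/scene0.png

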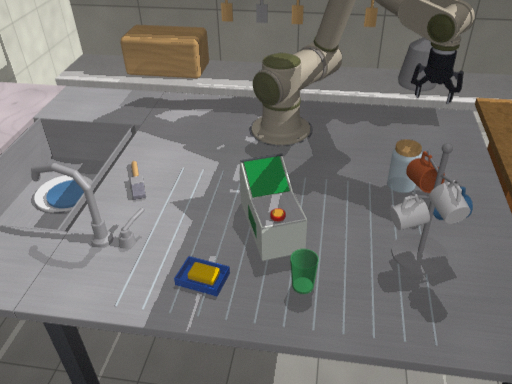

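View pics/top0.png

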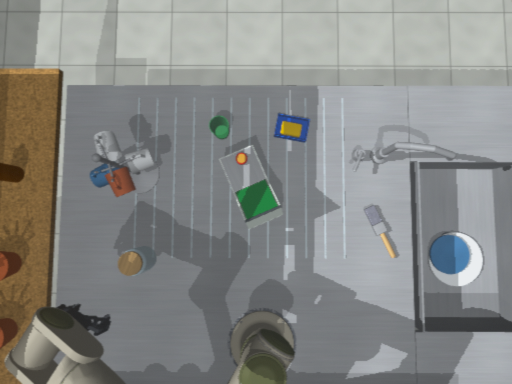

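The caddy's ledge faces away from the robot, with the lid at top px (242,158) and the flap at (257,200). I'll enlarge both views to pick corners.

```bash
python3 - <<'E'
import cv2, numpy as np
t=cv2.imread("pics/top0.png")[140:232,205:295]; s=cv2.imread("pics/scene0.png")[150:260,235:310]
t=cv2.resize(t,None,fx=5,fy=5,interpolation=cv2.INTER_CUBIC); s=cv2.resize(s,None,fx=4,fy=4,interpolation=cv2.INTER_CUBIC)
o=np.zeros((470,770,3),np.uint8); o[:460,:450]=t; o[:440,460:760]=s; cv2.imwrite("pics/crop.png",o)
for n in ("top","scene"):
    im=cv2.imread(f"pics/{n}0.png").astype(int); b,g,r=im[...,0],im[...,1],im[...,2]
    m={"green":(g>r+50)&(g>b+50),"red":(r>g+60)&(r>b+60)}
    m["lid"]=m["red"]|((r>b+90))
    for k,v in m.items():
        roi=np.zeros(v.shape,np.uint8); x0,x1,y0,y1=(205,295,140,232) if n=="top" else (235,310,150,230); roi[y0:y1,x0:x1]=v[y0:y1,x0:x1]
        c,_=cv2.findContours(roi,0,2); c=max(c,key=cv2.contourArea); print(n,k,cv2.contourArea(c),cv2.minEnclosingCircle(c),cv2.approxPolyDP(c,4,True).squeeze().tolist())
E
```

```text
top green 252.5 ((260.4677429199219, 200.72579956054688), 16.109718322753906) [[267, 186], [253, 215], [276, 205]]
top red 14.5 ((241.0, 158.31817626953125), 5.681912899017334) [[243, 153], [236, 156], [241, 153], [246, 160], [236, 158], [238, 163], [245, 162]]
top lid 83.0 ((241.0, 158.31817626953125), 5.681912899017334) [[243, 153], [236, 156], [238, 163], [245, 162]]
scene green 376.5 ((260.4214782714844, 170.64462280273438), 18.557979583740234) [[273, 157], [244, 162], [250, 186]]
scene red 61.5 ((277.5, 214.0), 7.159010887145996) [[272, 210], [274, 220], [283, 218], [282, 209], [275, 209], [284, 212], [281, 216]]
scene lid 131.0 ((277.5, 214.0), 7.159010887145996) [[272, 210], [274, 220], [283, 218], [282, 209]]
```

View pics/crop.png

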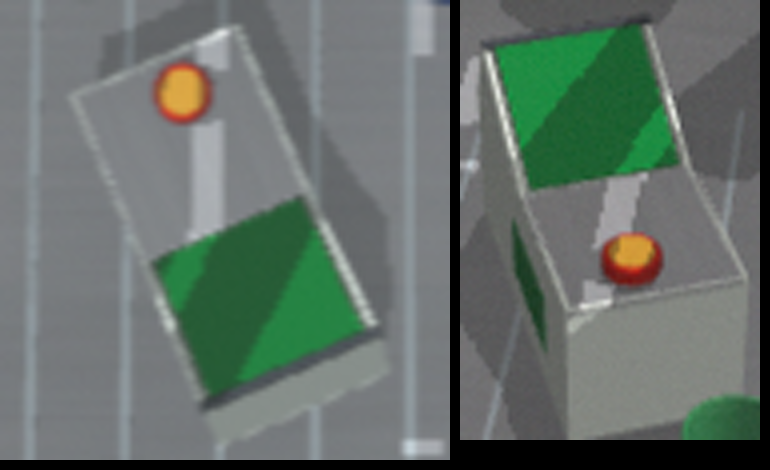

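Crop: in the top half the ledge's outer corners are at (70,95) and (237,26), the flap's lower corners at (155,262) and (303,195), and the lid at (183,93). In the scene half, the ledge corners are at (570,312) and (745,280) and the lid at (632,258). Next is a joint fit over both views.

```bash
cat > fit.py <<'E'
import numpy as np
from scipy.optimize import least_squares
cams={n:np.load(f"pics/{n}0.npz") for n in("top","scene")}
def proj(n,P):
    c=cams[n]; P=np.atleast_2d(P)@c["view"][:3,:3].T+c["view"][:3,3]; q=P@c["mtx"].T; return q[:,:2]/q[:,2:]
def T(p,P):
    c,s=np.cos(p[2]),np.sin(p[2]); return np.asarray(P,float)@np.array([[c,-s,0],[s,c,0],[0,0,1]]).T+[p[0],p[1],0]
tp=lambda a:(np.array(a)+.5)/5-.5+[205,140]
sp=lambda a:(np.array(a)-[460,0]+.5)/4-.5+[235,150]
obs=[("top",tp([[70,95],[237,26],[155,262],[303,195],[222,445],[390,370]]),np.array([[-.125,-.062,.12],[-.125,.062,.12],[.004,-.054,.122],[.004,.054,.122],[.134,-.062,.12],[.134,.062,.12]])),
("scene",sp([[570,312],[745,280],[530,188],[680,162]]),np.array([[-.125,.062,.12],[-.125,-.062,.12],[.004,.054,.122],[.004,-.054,.122]]))]
def r(p): return np.concatenate([(proj(n,T(p,P))-u).ravel() for n,u,P in obs])
f=least_squares(r,[.55,.03,3.5]); print(f.x,np.round(r(f.x).reshape(-1,2),1).tolist())
l=[("top",tp([[183,93]])),("scene",sp([[632,258]]))]
g=least_squares(lambda q:np.concatenate([(proj(n,[[q[0],q[1],.132 if n=="top" else .128]])-u).ravel() for n,u in l]),[.6,.05])
d=g.x-f.x[:2];c,s=np.cos(f.x[2]),np.sin(f.x[2]); print("lid",g.x,g.fun,"caddy",c*d[0]+s*d[1],-s*d[0]+c*d[1])
E
python3 fit.py
```

```text
[0.556876   0.0425406  3.56130988] [[-0.7, -0.3], [-0.6, -1.1], [-0.4, -0.0], [-0.6, 0.4], [-0.4, -0.1], [-0.1, -0.2], [-1.3, -0.0], [0.7, -0.9], [-0.6, -0.4], [-0.9, -0.6]]
lid [0.64547369 0.07248605] [-0.60449291 -0.33527976 -0.43393101 -0.48124897] caddy -0.09311062015135292 0.008757445126079805
```

```bash
cat > h.py <<'E'
from bench import env, kinematics, monitor, eyes, job
import cv2, numpy as np
from scipy.spatial.transform import Rotation as R
C=np.array([.556876,.0425406]); YAW=3.56131
ax=np.array([np.cos(YAW),np.sin(YAW),0]); ay=np.array([-ax[1],ax[0],0]); dn=np.array([0,0,-1.])
def pos(x,y,z): return np.r_[C,0]+x*ax+y*ay+[0,0,z]
def ori(s): z=s*ax; return R.from_matrix(np.c_[dn,np.cross(z,dn),z]).as_quat()
def snap(n,f):
    d=eyes.grab_frame(n); cv2.imwrite(f"pics/{f}.png",d["frame"][:,:,::-1]); np.savez(f"pics/{f}.npz",**d); return d
def st():
    s=monitor.sense(); print(round(s["clock"],2),np.round(s["position"],4),np.round(s["contact_force"],2),np.round(s["joints"],3),s["finger_gap"]); return s
E
python3 - <<'E'
from h import *
for s in(1,-1): print(s,[None if q is None else np.round(q,2) for q in (kinematics.ik(pos(x,.009,z),ori(s)) for x,z in((-.078,.25),(-.078,.107),(.04,.11)))])
env.movel([.13,.37,.30],velocity=.25)
s=st(); q=np.array(s["joints"]); q[0]=.3; env.set_joints(q); st()
best=min((k for k in(kinematics.ik(pos(-.078,.009,.25),ori(s)) for s in(1,-1)) if k is not None),key=lambda k:abs(k[5])); print(np.round(best,2))
env.set_joints(best); s=st(); print(s["ee_rot"])
snap("wrist","w1")
E
```

```text
1 [array([-0.08,  0.55,  1.09, -0.  ,  1.49,  2.64]), array([-0.08,  0.66,  1.29, -0.  ,  1.19,  2.64]), array([-0.19,  0.44,  1.66, -0.  ,  1.05,  2.53])]
-1 [array([-0.08,  0.55,  1.09, -0.  ,  1.49, -0.5 ]), array([-0.08,  0.66,  1.29, -0.  ,  1.19, -0.5 ]), array([-0.19,  0.44,  1.66, -0.  ,  1.05, -0.61])]
0.9 [0.1302 0.3704 0.2995] [ 0.54 -0.3  -0.06] [ 0.932 -0.035  1.722  0.     1.454 -0.312] 0.9994765959743757
1.87 [0.3235 0.2227 0.2992] [-0.25  0.5  -0.46] [ 0.302 -0.034  1.722  0.     1.454 -0.312] 0.9975177028447652
[-0.08  0.55  1.09 -0.    1.49 -0.5 ]
3.17 [0.6313 0.0674 0.2508] [-0.44 -0.07 -0.19] [-0.078  0.553  1.093  0.     1.495 -0.499] 0.9978306075850093
[-0.14791759  0.69114343  0.14785525  0.69179475]
```

View pics/w1.png

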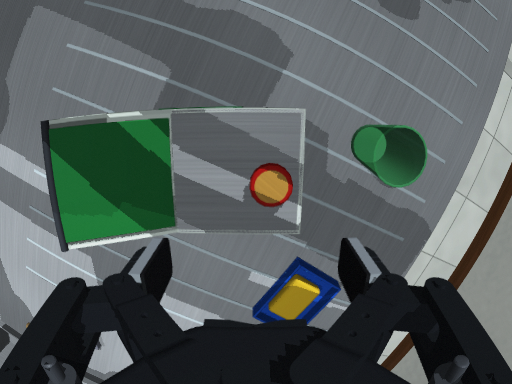

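Wrist view: the lid is at (271,185), the ledge's outer corners at (304,109) and (300,233), and the flap's lower corners near (171,112) and (176,230). I'll use the fisheye model to cross-check the fit.

```bash
python3 - <<'E'
from h import *
d=np.load("pics/w1.npz"); V=d["view"];K=d["mtx"]
im=d["frame"].astype(int); r,g,b=im[...,0],im[...,1],im[...,2]
m=((r>b+70)).astype(np.uint8); m[:150]=0;m[215:]=0;m[:,:245]=0;m[:,300:]=0
c,_=cv2.findContours(m,0,2); cc=max(c,key=cv2.contourArea); lc=cv2.minEnclosingCircle(cc)[0]; print(lc)
def bp(p,z):
    v=(np.array(p)-K[:2,2])/K[0,0]; t=np.hypot(*v); ray=np.r_[v/t*np.sin(t),np.cos(t)]@V[:3,:3]
    o=-V[:3,:3].T@V[:3,3]; P=o+ray*(z-o[2])/ray[2]; e=P-np.r_[C,0]; return np.round([e@ax,e@ay],4)
for p,z in((lc,.13),((304,109),.12),((300,233),.12),((171,112),.122),((176,230),.122)): print(bp(p,z))
E
```

```text
(270.8795166015625, 185.03614807128906)
[-0.0913  0.0084]
[-0.1215 -0.0613]
[-0.1225  0.0615]
[ 0.0012 -0.0596]
[0.0039 0.0582]
```

```bash
python3 - <<'E'
from h import *
y=.0085; st()
env.movel(pos(-.080,y,.135),velocity=.12); s=st()
h=env.movel(pos(-.080,y,.102),velocity=.02,guard=3); print("guard",h); s=st()
p=np.array(s["position"]); env.movel(p+[0,0,.004],velocity=.02); st()
snap("wrist","w2"); snap("scene","s2")
a=cv2.imread("pics/w2.png"); b=cv2.imread("pics/s2.png")[130:260,210:340]
cv2.imwrite("pics/c2.png",np.hstack([a[:, 100:430],cv2.resize(b,(384,384),interpolation=cv2.INTER_CUBIC)]))
E
```

```text
3.23 [0.6313 0.0674 0.251 ] [ 0.74 -0.23 -0.04] [-0.078  0.553  1.093  0.     1.495 -0.499] 0.9988382606893745
4.33 [0.6338 0.0674 0.1359] [ 0.37  0.87 -0.08] [-0.078  0.638  1.254  0.     1.248 -0.497] 0.9960812637576433
guard True
5.6 [0.6334 0.0674 0.1068] [-1.13  0.04  5.42] [-0.078  0.668  1.284 -0.     1.191 -0.497] 0.9999400167564974
5.98 [0.6333 0.0674 0.1108] [ 0.48 -0.63 -0.6 ] [-0.078  0.664  1.279 -0.     1.201 -0.497] 0.9965397170032815
```

View pics/c2.png

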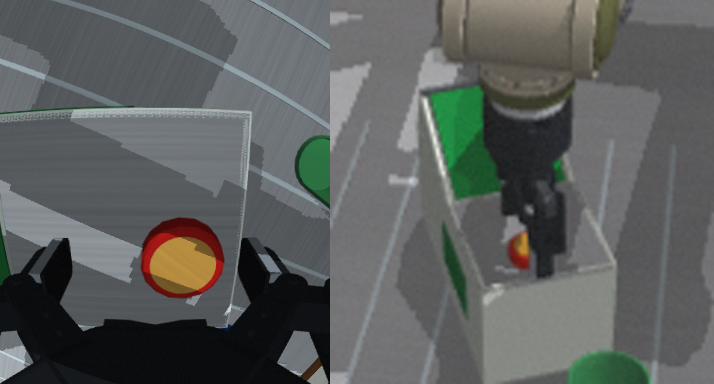

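The ledge contact came at the predicted height (TCP 0.107), and the lid sits between the fingers. Next I push partway, until the flap should be just opening, and check.

```bash
python3 - <<'E'
from h import *
h=env.movel(pos(-.025,.0085,.1110),velocity=.05,guard=12); print(h); st()
snap("wrist","w3"); snap("scene","s3")
a=cv2.imread("pics/w3.png"); b=cv2.imread("pics/s3.png")[130:260,210:340]
cv2.imwrite("pics/c3.png",np.hstack([a[:, 100:430],cv2.resize(b,(384,384),interpolation=cv2.INTER_CUBIC)]))
E
```

```text
False
7.33 [0.5832 0.045  0.111 ] [-0.05 -0.11  0.65] [-0.123  0.558  1.461 -0.     1.125 -0.543] 0.9994440934602091
```

View pics/c3.png

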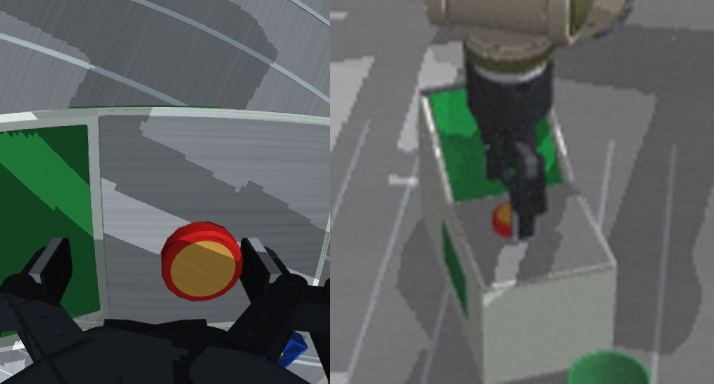

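The lid is in contact with the rear finger and still centred, and the front finger is at the flap. I'll carry on and watch the force.

```bash
python3 - <<'E'
from h import *
h=env.movel(pos(.005,.0085,.1110),velocity=.05,guard=14); print(h); s=st(); print(np.array(s["contact_force"])@ax)
env.hold(.2); snap("wrist","w4"); snap("scene","s4")
a=cv2.imread("pics/w4.png"); b=cv2.imread("pics/s4.png")[130:260,210:340]
cv2.imwrite("pics/c4.png",np.hstack([a[:, 100:430],cv2.resize(b,(384,384),interpolation=cv2.INTER_CUBIC)]))
E
```

```text
False
8.18 [0.5558 0.0327 0.1112] [0.81 1.29 1.71] [-0.152  0.502  1.553 -0.     1.088 -0.571] 0.9973890095267036
-1.2705596120938307
```

View pics/c4.png

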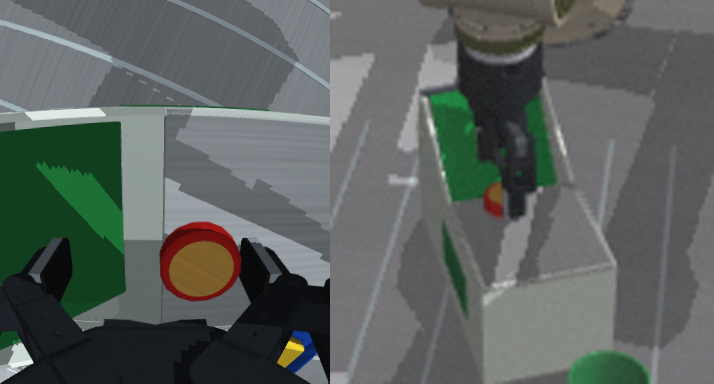

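The flap is clearly open (its edge is set back from the lip), the finger bears on it, and the lid's leading edge is at the lip. Now the final push.

```bash
python3 - <<'E'
from h import *
for x in(.024,.029,.033):
    h=env.movel(pos(x,.0085,.1110),velocity=.04,guard=14); s=st(); print(h,np.array(s["contact_force"])@ax)
    if h: break
env.hold(.5); snap("wrist","w5"); snap("scene","s5")
a=cv2.imread("pics/w5.png"); b=cv2.imread("pics/s5.png")[130:260,210:340]
cv2.imwrite("pics/c5.png",np.hstack([a[:, 100:430],cv2.resize(b,(384,384),interpolation=cv2.INTER_CUBIC)]))
E
```

```text
9.11 [0.5383 0.025  0.1112] [1.83 0.78 2.61] [-0.171  0.467  1.609 -0.     1.067 -0.591] 1.000584075857838
False -1.9931953767747748
9.32 [0.5357 0.0236 0.1115] [3.51 2.67 3.05] [-0.176  0.459  1.622  0.003  1.057 -0.596] 1.0006489185814205
True -4.288128949298284
```

View pics/c5.png

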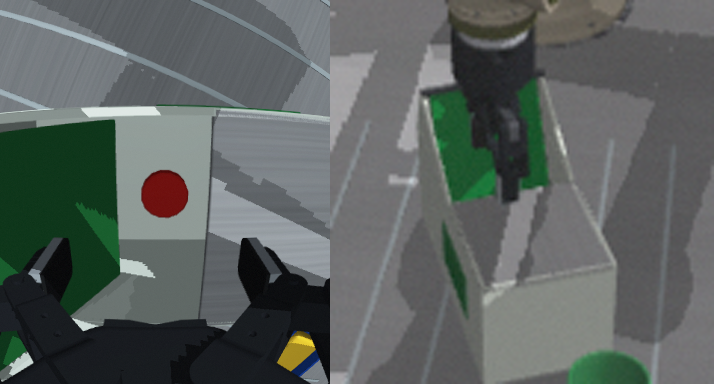

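The lid lies upside down on the bin floor (wrist px 265,194) and the flap is still held open. The guard tripped right at the end, so I'll back off along the ledge and then go up.

```bash
python3 - <<'E'
from h import *
env.movel(pos(-.065,.0085,.113),velocity=.1); st()
env.movel(pos(-.065,.0085,.30),velocity=.15); env.hold(.5); st()
snap("wrist","w6"); snap("top","t6"); snap("scene","s6")
a=cv2.imread("pics/w6.png"); b=cv2.imread("pics/s6.png")
cv2.imwrite("pics/c6.png",np.vstack([np.hstack([cv2.resize(a,(400,300)),cv2.resize(b,(400,300))]),cv2.resize(b[130:230,200:400],(800,300))[:, :]]))
E
```

```text
10.99 [0.6192 0.0611 0.1128] [-0.24 -1.12  0.35] [-0.09   0.629  1.334  0.002  1.176 -0.51 ] 0.9992486016741545
12.89 [0.6197 0.0613 0.2999] [ 0.67 -0.42 -0.02] [-0.09   0.506  1.042  0.002  1.59  -0.509] 1.0049261442828028
```

View pics/c6.png

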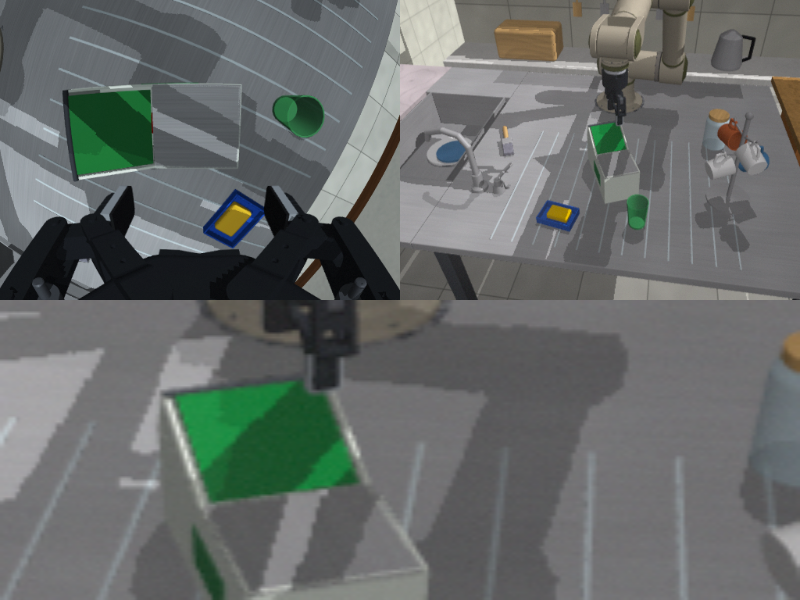

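The flap is shut with its edge back at the lip, the lid shows only as a red sliver through the gap, and the bystanders haven't moved. I'm handing it in.

```bash
python3 - <<'E'
from h import *
st(); job.hand_in()
E
```

```text
13.04 [0.6197 0.0613 0.3   ] [-0.17  1.23 -0.43] [-0.09   0.506  1.042  0.002  1.59  -0.509] 0.9989103073525697
the job is handed in; nothing more can be done
```

I pushed the lid into the bin and handed the job in at about 13 s on the robot's clock. With the gripper open and lined up along the caddy, the front finger pushed the flap open while the rear finger pushed the lid along the ledge and over the lip. I then backed off along the ledge and rose clear.

- **Lid:** the wrist picture taken while the flap was still held open showed it upside down on the bin floor.
- **Flap:** it looks fully shut in the last pictures, judged by eye, since I had no joint reading.
- **Bystanders:** they looked unmoved by eye; I did not measure them. The gripper was free in the air.
- **Guard stop:** the force guard (14 N change) stopped the last few millimetres of the push. I took it for a brief bump at or near the flap hinge, but did not find the cause. The reading just after was about 5 N, and by then the push was far enough.

The caddy fit from the top and scene cameras agreed with the closer wrist view to 2–4 mm.

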